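# Hold the recessed reset of a tube mixer

## Task

The roller mixer for the blood tubes has tripped, and someone has parked a specimen pot right over the service hole in its deck: lift the pot off, keeping it upright, and leave it standing in the shallow steel tray. Then take the stylus by its handle out of the tube rack, put its thin shaft down the hole and press the recessed reset button fully down, keeping it down for at least two seconds; finish while still gripping the stylus and holding the button down. Leave the tubes in the rack and everything else on the table where they are.

Things in the scene. Friction and masses are not known exactly. Their poses are not given: they have to be found in the camera images.
- mixer: White tube roller mixer, fixed, case 240 (x) x 220 (y) x 98 mm high. Origin: centre of its underside, on the table; z up. Its x > 0 half carries three rollers along y, two end brackets and a lying tube, up to 131 mm above the table. Its x < 0 half is flat deck at 98 mm with the service hole; two flat grey rectangular covers, 3 and 4 mm high, sit near its -y end.
- well (a point): Centre of the mouth of the round service hole, 18 mm wide, in the mixer's deck, 98 mm above the table, at x = -70, y = +30 mm in the mixer's frame. Straight down through the 24 mm thick deck; the button's flat top (20 mm wide, centred under the hole) lies 26 mm below the mouth when released. The pot hides it at the start.
- reset (a joint): Travel of the recessed reset button, m: 0 released, 0.006 fully down. Sprung: it begins to move at 1.8 N and is fully down at 6 N, and comes back up when let go.
- pot: Small closed specimen pot, upright, clear with a white screw cap and a paper label: a body 48 mm across, 70 mm tall with the cap, about 90 g. Origin: centre of its underside; z up. Stands on the mixer's deck over the service hole.
- tray: Shallow rectangular steel tray, fixed, 120 (x) x 160 (y) mm outside, 18 mm high, walls and floor 4 mm. Empty. Origin: centre of its underside; inner floor 4 mm above it.
- rack: Steel tube rack, fixed, 70 (x) x 210 (y) mm, top sheet 68 mm above the table. Four holes 16.5 mm wide in one row along its y axis, at y = -75, -25, 25, 75 mm: the stylus stands in one, red-capped tubes (tops 104 mm above the table) in the other three. Origin: centre of its underside.
- stylus: Stylus upright in a rack hole, 118 mm long, 50 g: steel shaft 8 mm thick, 60 mm long; steel collar 23 mm wide, 4 mm thick, resting on the rack's top sheet; square black handle 16 x 16 mm from 64 to 118 mm above the tip. Origin: the shaft's tip; z up the stylus; the handle's flats face its x and y, which at the start lie along the rack's within 0.1 rad.
- stylus_tip (a point): Lower end of the stylus's shaft (same point as its origin).
- stylus_grip (a point): Point on the stylus's axis in its handle, 92 mm above the tip: the place to grip.
- tube1: Bystander: upright red-capped tube in the rack, 15 mm wide (cap 18 mm), 100 mm tall, origin at its foot.
- tube2: Bystander: another such tube in the rack.
- tube3: Bystander: another such tube in the rack.
- tape: Bystander: roll of paper tape lying flat on the table, 72 mm across, 24 mm high, origin under its centre.
- swabs: Bystander: small cardboard swab box 60 (x) x 100 (y) x 45 mm high, origin under its centre.

How it is judged:
On the way, in this order (a step that is already met when the one before it is completed fails the run):
1. the specimen pot stands upright and let go in the steel tray (x of pot in the frame of tray between -0.04 and 0.04 m and y of pot in the frame of tray between -0.06 and 0.06 m and z of pot in the frame of tray below 0.01 m and angle between pot's own z axis and vertical below 0.12 rad and contact force between each of the arm, the fingers and pot below 0.2 N and linear speed of pot below 0.03 m/s), for 0.2 s.
2. the stylus, gripped by its handle, holds the reset button down through the service hole for two seconds (value of joint reset above 0.0045 m and contact force between stylus and mixer above 3 N and contact force between the fingers and stylus above 3 N and distance between the grasp point and stylus_grip below 0.04 m and z of stylus_tip in the frame of well below -0.022 m and horizontal distance between stylus_tip and well below 0.01 m and contact force between each of the fingers, the arm and mixer below 0.3 N), for 2 s.
At the end, for the whole second after the job is handed in: The gripped stylus (TCP within 40 mm of its grip point) reaches through the hole and holds the button down by at least 4.5 of 6 mm with over 3 N, fingers and arm off the mixer, tip within 10 mm of the hole's axis; the pot stands upright (0.12 rad), released and at rest on the tray's floor (all of step 1 and all of step 2); the arm keeps its last pose, push and grip.
It fails at once if a tube in the rack was moved by more than 30 mm (distance of any of tube1, tube2, tube3 from where it was at the start of the episode above 0.03 m).
It fails at once if the tape roll or the swab box was moved by more than 30 mm (distance of any of tape, swabs from where it was at the start of the episode above 0.03 m).
It fails at once if the specimen pot was tipped by more than 0.7 rad (angle between pot's own z axis and vertical above 0.7 rad).
It also fails if it takes over 64 s, if anything falls off the work surface, if the arm or the gripper's body presses on something with over 40 N, if the wrist force passes 120 N, or if a joint passes its speed limit or range.

## Robot

A 7-joint arm with a two-finger parallel gripper is mounted at the origin on the work surface. World frame = base frame: x ahead of the robot, y to its left, z up, the work surface at z = 0. Lengths are in m, angles in rad, forces in N, time in s.
With the tool pointing down it reaches from about 0.35 to 0.775 m from the base axis. Payload 3.1 kg.
Tool frame: the origin (TCP) lies between the finger pads, 19 mm behind the fingertips; this is the grasp point; z points along the fingers, y is the line along which they close (so a half turn about z gives the same grasp; the last joint's range is limited). The gripper opens to 85 mm and grips with 20 to 120 N. Pads are 22 mm wide; open, the fingers measure 114 mm over their backs; the gripper's body (76 mm by 85 mm) begins 54 mm behind the grasp point. The pads swing forward as they close: fully open they stand 13 mm farther back than shut.
Start: joints at [-1.245, 0.311, 0.014, 1.512, -0.004, 1.319, -0.027], TCP at [0.198, 0.513, 0.25] pointing down, gripper open.
Joint ranges: [-2.7, 2.7], [-0.3, 1.91], [-1.27, 1.3], [0.12, 2.57], [-1.44, 4.58], [0.2, 2.03], [-3.05, 3.05]. Speed limits (rad/s): [2.79, 2.79, 3.14, 3.14, 3.14, 3.14, 3.14].

## Interface

Orientations are given as [roll, pitch, yaw] about the fixed x, y, z axes, in that order (R = Rz(yaw) Ry(pitch) Rx(roll)).
In Python, from cell import readout, viewer, ticket gives the robot as it stands.
- The arm moves only by the tool play_rows, never from a script. Its argument "series" is a list of rows, each a list of 3 entries, a list of its own where there are three numbers: the opening, from -1 (shut) to 1 (fully open), then the shift along the tool's x, y, z in a scale on which 1.0 is 750 mm, then the turn, a rotation vector about the tool's x, y, z in normalised numbers (1 is 180 degrees). In form: [[claw, [tx, ty, tz], [ax, ay, az]], ...]. A call has 1 to 20 rows; each row is the pose to reach, as a shift and turn from the pose commanded when the call began, along the tool's axes at that moment; what a row does not reach only later rows make up. A row lasts 1/10 s, in which the tool goes at most 50 mm and 8.59 degrees, less where a joint would pass 70% of its speed; a pose out of reach is approached as far as the arm can. A shift or turn number past 1, either way, is cut back to 1. A call with a gripper value outside its range is refused whole. The fingers move at their own pace and stop on an object; the grip force is fixed at half the most. Time passes only in rows, so rows that repeat a pose let the fingers close. It gives the time, the measured TCP pose, the force, the opening and the grip force at its end, in the units of the state.
- readout.sense(): the state, without advancing time (a new reading comes with each control period).
- viewer.capture(name): name is "scene" or "top" or "wrist"; returns a dict with "color" (384x512x3 uint8, blue, green, red), "intrinsics" (3x3 intrinsics, pixels), "k1" (the pictures are not rectified: a ray, as slopes to the right and down, at radius r is drawn at 1 + k1 r^2 times it, then the intrinsics apply), "rvec" (rotation vector, rad) and "tvec" (3), from world to camera coordinates, as OpenCV has them. Camera axes: x right, y down, z forward; pixel columns grow to the right and rows downward; lengths in m; the calibration is good to about 2 mm. A picture is of the moment at which its call begins. There is no depth.
- ticket.sign_off(): hands the job in; it is judged then, once.
The state is a dict: "clock": time; "qpos": joint angles; "joint_velocities": joint speeds; "joint_torque": joint torques, N m; "eef_pos": TCP position; "orientation": TCP orientation; "force": force on the tool from outside, world axes, zero at the start; "moment": the same for the moment, N m; "opening": opening from 0.0 (shut) to 1.0 (fully open); "grip_force": force on a finger pad.
Only numpy, scipy, OpenCV 4.12 (cv2) and the standard library are available. Lean on these libraries where they do the work, as an engineer would, in place of code of your own. Each camera call takes 0.05 s, during which the arm holds its last target. There are 200 camera calls.

## Working session

There is one attempt and no reset: what is moved stays moved. The work goes in short steps, Python scripts to look and compute and a tool call to move; the robot and the scene stay as the last step left them, time stands still between calls to the robot, and variables do not carry over. Pictures are saved under pics/ and viewed, at most 10 in all, crops included, and the job is handed in when it is done.

Besides the shell and the picture viewer there is one more tool, called after ">>>" as a command line: name --argument value ..., lists and objects as JSON in quotes. play_rows: Moves the arm, as the interface text tells. Its arguments: {"type":"object","properties":{"series":{"type":"array"}},"required":["series"]}

```bash
mkdir -p pics; ls; python3 - <<'E'
from cell import readout, viewer
import cv2
print(readout.sense())
for n in ("scene","top"):
    d=viewer.capture(n); cv2.imwrite(f"pics/{n}0.png",d["color"]); print(n,d["intrinsics"],d["k1"],d["rvec"],d["tvec"])
E
```

```text
pics
{'clock': 0.0, 'qpos': array([-1.24469867,  0.31175106,  0.01398297,  1.51306103, -0.00438812,
        1.31917834, -0.02724004]), 'joint_velocities': array([-4.62411397e-04, -3.68314910e-04,  4.89171910e-04,  1.22774667e-03,
       -5.15959798e-06, -2.86069801e-04,  1.20372140e-03]), 'joint_torque': array([ 2.94396450e-04, -3.79921389e+01,  1.46257407e-01, -2.30589026e+01,
        1.23054371e-02,  1.35670672e-02, -2.05351171e-06]), 'eef_pos': array([0.19750059, 0.51258715, 0.24890545]), 'orientation': array([-3.13922782e+00,  1.05915800e-04,  2.77384340e+00]), 'force': array([-0.2695505 , -0.20282885,  0.3641944 ]), 'moment': array([ 0.00885375, -0.01724416, -0.04591959]), 'grip_force': 0.0, 'opening': 0.9968062148947091}
scene [[445.76413232   0.         253.24318954]
 [  0.         445.76413232 190.22465911]
 [  0.           0.           1.        ]] -0.12542183980410862 [ 2.05714505  0.73453826 -0.37677515] [-0.41365239 -0.12672801  1.36344712]
top [[376.61657519   0.         259.42182171]
 [  0.         376.61657519 195.18332017]
 [  0.           0.           1.        ]] -0.024234020170516873 [ 2.13731764 -2.17892489  0.14042484] [0.00199407 0.54431899 0.88355569]
```

View pics/scene0.png

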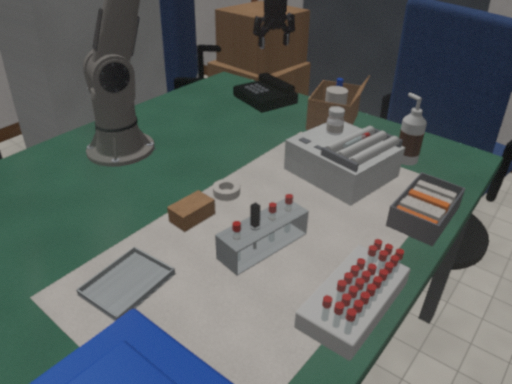

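View pics/top0.png

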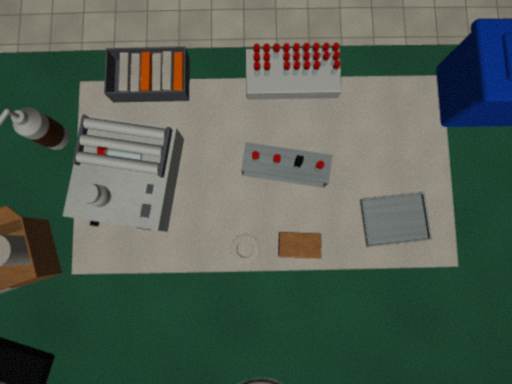

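The scene picture shows the pot at about (336,118), the stylus handle at (255,214) and the tray at (127,282). The top picture shows the mixer deck with the pot cap at (97,195), the stylus at (299,160), the tray at (395,219), the tape at (245,248) and the swabs at (300,245). I'll enlarge the mixer and pot in both views.

```bash
cat > h.py <<'E'
import numpy as np, cv2
from cell import readout, viewer
def ray(d,uv):
    K=d["intrinsics"]; D=np.array([d["k1"],0,0,0,0.])
    p=cv2.undistortPoints(np.array(uv,float).reshape(-1,1,2),K,D).reshape(-1,2)
    R=cv2.Rodrigues(np.array(d["rvec"]))[0]; t=np.array(d["tvec"]).ravel()
    return -R.T@t, np.c_[p,np.ones(len(p))]@R
def plane(d,uv,z):
    c,r=ray(d,uv); return c+r*((z-c[2])/r[:,2])[:,None]
def proj(d,P):
    return cv2.projectPoints(np.array(P,float).reshape(-1,1,3),np.array(d["rvec"]),np.array(d["tvec"]),d["intrinsics"],np.array([d["k1"],0,0,0,0.]))[0].reshape(-1,2)
E
python3 - <<'E'
from h import *
s=viewer.capture("scene")["color"]; t=viewer.capture("top")["color"]
a=cv2.resize(t[110:240,55:190],None,fx=4,fy=4,interpolation=cv2.INTER_CUBIC)
b=cv2.resize(s[90:160,320:360],None,fx=6,fy=6,interpolation=cv2.INTER_CUBIC)
m=np.zeros((520,540+240,3),np.uint8); m[:a.shape[0],:540]=a; m[:420,540:]=b
cv2.imwrite("pics/mos.png",m)
d=viewer.capture("top")
hsv=cv2.cvtColor(t,cv2.COLOR_BGR2HSV)
# stylus handle dark blob, red caps, tray
blk=((hsv[...,2]<60)&(np.indices(t.shape[:2])[0]>140)&(np.indices(t.shape[:2])[0]<190)&(np.indices(t.shape[:2])[1]>240)&(np.indices(t.shape[:2])[1]<335)).astype(np.uint8)
n,l,st,c=cv2.connectedComponentsWithStats(blk); print("blk",st[1:],c[1:])
red=(((hsv[...,0]<8)|(hsv[...,0]>172))&(hsv[...,1]>150)&(hsv[...,2]>80)).astype(np.uint8); 
red[:140]=0; n,l,st,c=cv2.connectedComponentsWithStats(red)
for i in range(1,n):
    if st[i,4]>15: print("red",c[i],st[i,4],plane(d,c[i],.104))
E
```

```text
blk [[294 155  10  12  80]
 [324 184   1   1   1]] [[298.3875 160.65  ]
 [324.     184.    ]]
red [100.69811321 150.69811321] 53 [[0.64519057 0.35375908 0.104     ]]
red [254.95555556 154.57777778] 45 [[6.29035282e-01 2.41944856e-04 1.04000000e-01]]
red [276.6744186  157.88372093] 43 [[ 0.62040255 -0.04913399  0.104     ]]
red [319.75       164.45454545] 44 [[ 0.60333084 -0.14685051  0.104     ]]
```

View pics/mos.png

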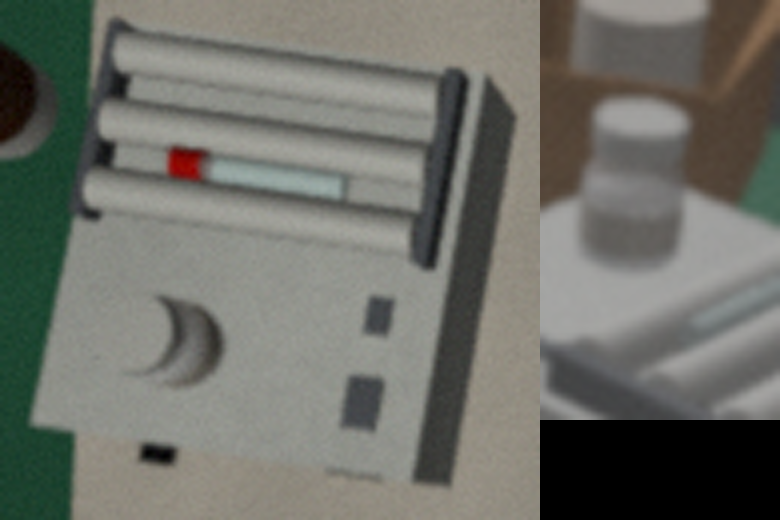

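The mosaic shows deck corners at (30,427), (414,483) and (488,75), with the pot's foot showing on the right of its cap at about (190,345). In the scene crop the cap top is at about (640,118).

```bash
python3 - <<'E'
from h import *
d=viewer.capture("top"); s=viewer.capture("scene")
f=lambda p:(np.array(p,float)+.5)/4-.5+[55,110]
c=plane(d,f([[30,427],[414,483],[488,75]]),.098); print(c)
# similarity fit, x,y
m=np.array([[-.12,.11],[-.12,-.11],[.12,-.11]]); w=c[:,:2]
mc,wc=m-m.mean(0),w-w.mean(0)
th=np.arctan2((mc[:,0]*wc[:,1]-mc[:,1]*wc[:,0]).sum(),(mc*wc).sum()); R=np.array([[np.cos(th),-np.sin(th)],[np.sin(th),np.cos(th)]])
t=w.mean(0)-R@m.mean(0); print("mixer",t,th,"res",w-(m@R.T+t)); well=R@[-.07,.03]+t; print("well",well)
g=(np.array([640,118.])+.5)/6-.5+[320,90]
print("pot scene captop",plane(s,g,.168)); 
# foot arc right edge 223,345 in the top: body right edge
print("body bottom right edge", plane(d,f([[223,345],[180,388],[205,375]]),.098), "cap right edge",plane(d,f([[177,340]]),.168))
q=plane(d,[[298.4,160.6]],.186*0+.126); print("stylus",q, "scene px of it", proj(s,q))
# rack dir
r=np.array([[.6290,.0002],[.6204,-.0491],[.6033,-.1469]]);v=r[0]-r[2];print("rack yaw",np.arctan2(-v[0],v[1]), "holes", r[1]-v/np.linalg.norm(v)*.05)
hs=cv2.cvtColor(s["color"],cv2.COLOR_BGR2HSV)
sub=np.zeros(hs.shape[:2],bool);sub[195:235,240:270]=1
n,l,st,cc=cv2.connectedComponentsWithStats((sub&(hs[...,2]<60)).astype(np.uint8));print(st[1:],cc[1:])
# tray
t=d["color"][180:260,340:450]; g=cv2.cvtColor(t,cv2.COLOR_BGR2HSV); print(g[40,55],g[40,10])
mm=((g[...,0]>60)&(g[...,0]<130)&(g[...,1]>25)).astype(np.uint8); cn=max(cv2.findContours(mm,0,2)[0],key=cv2.contourArea); rr=cv2.minAreaRect(cn); bx=cv2.boxPoints(rr)+[340,180]; print(bx, plane(d,bx,.018), plane(d,bx.mean(0)[None],.018))
E
```

```text
[[0.49639945 0.43912483 0.098     ]
 [0.4609888  0.22054581 0.098     ]
 [0.69620747 0.18101296 0.098     ]]
mixer [0.59673553 0.3097377 ] -0.16695005049495557 res [[-0.00028385  0.00097548]
 [ 0.00086413 -0.00066239]
 [-0.00058028 -0.00031309]]
well [0.53269406 0.35095288]
pot scene captop [[0.73346926 0.52881205 0.168     ]]
body bottom right edge [[0.54108249 0.33049815 0.098     ]
 [0.51699006 0.3542761  0.098     ]
 [0.52412994 0.34025023 0.098     ]] cap right edge [[0.53491045 0.32711267 0.168     ]]
stylus [[ 0.60835102 -0.09601128  0.126     ]] scene px of it [[253.58726441 203.12791207]]
rack yaw -0.1729653188286474 holes [ 0.61179479 -0.09835394]
[[251 204   8  23 158]] [[254.71518987 215.15189873]]
[ 84  11 114] [ 23  28 148]
[[427. 227.]
 [427. 227.]
 [427. 227.]
 [427. 227.]] [[ 0.45921859 -0.42088104  0.018     ]
 [ 0.45921859 -0.42088104  0.018     ]
 [ 0.45921859 -0.42088104  0.018     ]
 [ 0.45921859 -0.42088104  0.018     ]] [[ 0.45921859 -0.42088104  0.018     ]]
```

```bash
python3 - <<'E'
from h import *
d=viewer.capture("top"); s=viewer.capture("scene")
g=(np.array([640-540,118.])+.5)/6-.5+[320,90]
print("pot scene captop",plane(s,g,.168))
g=(np.array([630-540,245.])+.5)/6-.5+[320,90]; print("pot base approx",plane(s,g,.098))
# expected outline of pot at (well) in top view
P=np.array([[.5327,.351,.098],[.5327,.351,.168],[.5327,.327,.098]]);print((proj(d,P)-[55,110])*4)
x0,y0=340,175
t=cv2.GaussianBlur(d["color"][y0:265,x0:450],(0,0),1.5); L=cv2.cvtColor(t,cv2.COLOR_BGR2LAB)
b=L[...,2].astype(int); print(b[44,55],b[44,8])
th,mm=cv2.threshold(L[...,2],0,255,cv2.THRESH_BINARY_INV+cv2.THRESH_OTSU)
cn=max(cv2.findContours(mm,0,2)[0],key=cv2.contourArea); rr=cv2.minAreaRect(cn); bx=cv2.boxPoints(rr)+[x0,y0]; print(bx,rr); W=plane(d,bx,.018); print(W, W.mean(0), np.linalg.norm(np.diff(W,axis=0),axis=1))
from scipy.spatial.transform import Rotation as R
q=readout.sense(); Rm=R.from_euler("xyz",q["orientation"]).as_matrix(); print(Rm)
for tgt in ([.5327,.351,.30],):
    print((np.array(tgt)-q["eef_pos"])@Rm)
E
```

```text
pot scene captop [[0.53978421 0.35152369 0.168     ]]
pot base approx [[0.53661181 0.36266709 0.098     ]]
[[185.15480201 358.83538241]
 [129.90115957 343.57042396]
 [227.1857367  358.04133935]]
128 135
[[359.62399673 198.46553993]
 [425.68486786 191.43777657]
 [430.81245422 239.63697052]
 [364.75157928 246.66473389]] ((55.218223571777344, 44.05125427246094), (48.471168518066406, 66.43363952636719), 83.92753601074219)
[[ 0.53335059 -0.25731143  0.018     ]
 [ 0.54781997 -0.42419609  0.018     ]
 [ 0.42803336 -0.42808548  0.018     ]
 [ 0.41448405 -0.2637309   0.018     ]] [ 0.48092199 -0.34333097  0.018     ] [0.16751075 0.11984974 0.16491214]
[[-9.33147994e-01  3.59492442e-01 -7.75312087e-05]
 [ 3.59492450e-01  9.33147971e-01 -2.08217093e-04]
 [-2.50438118e-06 -2.22169247e-04 -9.99999975e-01]]
[-0.37090414 -0.03092903 -0.05010454]
```

Pot is at about (0.540, 0.3525), well at (0.5327, 0.351), tray centre at about (0.481, -0.343) and stylus at about (0.610, -0.097). I'll move above the pot and check with the wrist camera.

The manual's scale: shifts go in shares of 750 mm and turns go in shares of 180 degrees. Converting my numbers, -0.377 m / 0.75 = -0.5027, -0.16 m / 0.75 = -0.2133, -11.5 degrees / 180 = -0.0639.

>>> play_rows --series '[[1,[-0.0533,-0.004,-0.0133],[0,0,-0.0111]],[1,[-0.1067,-0.008,-0.0267],[0,0,-0.0222]],[1,[-0.16,-0.0133,-0.0267],[0,0,-0.0333]],[1,[-0.2133,-0.0173,-0.0267],[0,0,-0.0444]],[1,[-0.2667,-0.0213,-0.0267],[0,0,-0.0556]],[1,[-0.32,-0.024,-0.0267],[0,0,-0.0639]],[1,[-0.3733,-0.0267,-0.0267],[0,0,-0.0639]],[1,[-0.4267,-0.0307,-0.0267],[0,0,-0.0639]],[1,[-0.4667,-0.0333,-0.0267],[0,0,-0.0639]],[1,[-0.5027,-0.0347,-0.0267],[0,0,-0.0639]],[1,[-0.5027,-0.0347,-0.0267],[0,0,-0.0639]],[1,[-0.5027,-0.0347,-0.0267],[0,0,-0.0639]],[1,[-0.5027,-0.0347,-0.0267],[0,0,-0.0639]]]'

```text
clock: 1.75
eef_pos: [0.5389, 0.3548, 0.27]
orientation: [3.141, -0.001, 2.977]
force: [0.1, 0.7, -0.1]
opening: 0.999
grip_force: 0.0
```

```bash
python3 - <<'E'
from h import *
q=readout.sense(); print(q["eef_pos"],q["orientation"],q["force"])
d=viewer.capture("wrist"); im=d["color"].copy()
for z in (.098,.168):
    for c in ([.5327,.351],[.540,.3525]):
        p=proj(d,[[*c,z]])[0]; print(z,c,p); cv2.circle(im,tuple(int(v) for v in p),2,(0,255,0) if c[0]<.535 else (0,0,255),-1)
P=[[.540+.024*np.cos(a),.3525+.024*np.sin(a),.168] for a in np.linspace(0,6.28,30)]
cv2.polylines(im,[proj(d,P).astype(int)],True,(0,0,255)); cv2.imwrite("pics/w1.png",im)
E
```

```text
[0.53887458 0.35481331 0.26998023] [ 3.14068910e+00 -1.40881372e-03  2.97673800e+00] [ 0.08843334  0.7362284  -0.1272759 ]
0.098 [0.5327, 0.351] [248.12492869 165.36693615]
0.098 [0.54, 0.3525] [251.17178815 172.98672828]
0.168 [0.5327, 0.351] [246.52516069 188.46750694]
0.168 [0.54, 0.3525] [250.44405319 198.03902216]
```

View pics/w1.png

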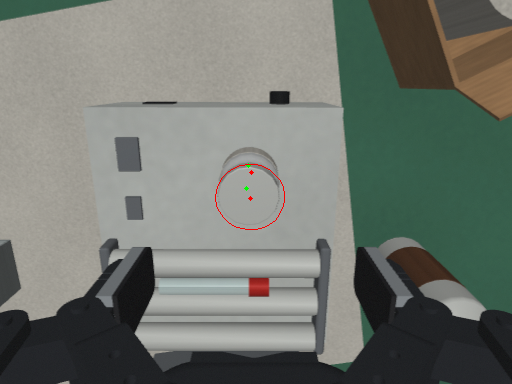

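The wrist view shows the pot cap centred at about (250,196), matching the predicted circle. The deck's front corners are at about (86,107) and (342,107).

```bash
python3 - <<'E'
from h import *
d=viewer.capture("wrist"); g=cv2.cvtColor(d["color"],cv2.COLOR_BGR2GRAY)
for c in (100,150,200,250,320): print(c,cv2.GaussianBlur(g,(0,0),1)[95:118,c])
for r in (120,150,180,220): print(r, g[r,78:110], g[r,325:352])
print(plane(d,[[86,107],[342,107]],.098), plane(d,[[250,196]],.168))
m=[.5967,.3097]; th=-.167; R=np.array([[np.cos(th),-np.sin(th)],[np.sin(th),np.cos(th)]])
C=[[*(R@[x,y]+m),.098] for x,y in [(-.12,.11),(-.12,-.11),(0,-.11),(0,.11)]]; print(proj(d,C))
E
```

```text
100 [160 160 159 159 159 160 160 160 158 149 139 139 147 155 157 157 157 157
 157 158 158 158 159]
150 [158 157 157 157 156 141 105  67  67  96 121 135 146 156 161 161 161 161
 161 161 160 161 161]
200 [157 158 159 160 160 157 150 140 133 131 133 138 149 158 163 164 165 165
 166 165 165 165 165]
250 [162 161 160 160 160 159 152 140 132 130 132 137 147 159 165 167 167 167
 166 166 165 165 165]
320 [161 161 160 159 158 157 151 142 134 131 132 136 145 156 161 162 162 162
 163 164 164 164 165]
120 [156 158 159 157 154 153 158 162 161 162 162 163 162 161 161 160 161 160
 160 160 160 160 160 159 160 160 161 162 162 163 162 163] [164 164 164 163 163 162 163 163 162 163 163 163 163 162 161 162 161 138
  99  78  78  79  79  80  79  79  79]
150 [156 154 153 155 158 158 155 151 152 157 158 160 160 161 161 160 161 161
 162 162 163 162 162 163 163 163 163 163 163 163 163 162] [162 163 162 162 163 163 163 162 163 163 161 163 161 161 161 161 163 162
 160 158 128  90  81  80  81  81  81]
180 [155 157 156 154 155 159 163 161 158 158 160 156 155 153 157 162 163 162
 163 162 162 164 163 163 163 163 162 162 162 162 162 161] [160 160 159 159 159 159 159 159 160 160 161 159 159 158 153 152 155 158
 161 162 158 156 154 117  82  80  79]
220 [149 151 156 157 158 156 158 159 154 151 153 152 153 155 156 156 154 156
 157 157 161 161 162 161 161 163 162 162 163 164 164 163] [158 159 159 159 159 159 160 161 159 159 160 160 160 162 162 161 159 161
 163 159 155 156 160 161 161 161 140]
[[0.46058651 0.22496955 0.098     ]
 [0.49592415 0.4377074  0.098     ]] [[0.53840211 0.3526205  0.168     ]]
[[342.56293202 107.79407258]
 [ 81.47999281 107.15319767]
 [ 99.707421   237.4885401 ]
 [332.73817866 237.94759221]]
```

>>> play_rows --series '[[1,[0,-0.0027,0.0533],[0,0,0]],[1,[-0.0013,-0.0032,0.1067],[0,0,0]],[1,[-0.0013,-0.0032,0.1467],[0,0,0]],[1,[-0.0013,-0.0032,0.1747],[0,0,0]],[1,[-0.0013,-0.0032,0.1747],[0,0,0]],[1,[-0.0013,-0.0032,0.1747],[0,0,0]]]'

```text
clock: 2.45
eef_pos: [0.5403, 0.3518, 0.1397]
orientation: [3.141, 0.0, 2.976]
force: [0.5, 0.5, 0.5]
opening: 1.003
grip_force: 0.0
```

>>> play_rows --series '[[-1,[0,0,0],[0,0,0]],[-1,[0,0,0],[0,0,0]],[-1,[0,0,0],[0,0,0]],[-1,[0,0,0],[0,0,0]],[-1,[0,0,0],[0,0,0]],[-1,[0,0,0],[0,0,0]],[-1,[0,0,0],[0,0,0]],[-1,[0,0,0],[0,0,0]]]'

```text
clock: 3.25
eef_pos: [0.5419, 0.3517, 0.1413]
orientation: [3.139, 0.003, 2.975]
force: [-0.5, 0.4, 5.9]
opening: 0.526
grip_force: 61.9
```

Scaled: -0.49 m / 0.75 = -0.6533, -0.04 m / 0.75 = -0.0533.

>>> play_rows --series '[[-1,[0,0,-0.0133],[0,0,0]],[-1,[0,0,-0.04],[0,0,0]],[-1,[0,0,-0.08],[0,0,0]],[-1,[0,0,-0.12],[0,0,0]],[-1,[0,0,-0.1467],[0,0,0]],[-1,[0,-0.02,-0.16],[0,0,0]],[-1,[-0.004,-0.0533,-0.16],[0,0,0]],[-1,[-0.008,-0.1,-0.16],[0,0,0]],[-1,[-0.0133,-0.1533,-0.16],[0,0,0]],[-1,[-0.0173,-0.2067,-0.16],[0,0,0]],[-1,[-0.0213,-0.26,-0.16],[0,0,0]],[-1,[-0.0267,-0.3133,-0.16],[0,0,0]],[-1,[-0.0307,-0.3667,-0.16],[0,0,0]],[-1,[-0.0347,-0.42,-0.16],[0,0,0]],[-1,[-0.04,-0.4733,-0.16],[0,0,0]],[-1,[-0.044,-0.5267,-0.16],[0,0,0]],[-1,[-0.048,-0.5733,-0.16],[0,0,0]],[-1,[-0.052,-0.6133,-0.16],[0,0,0]],[-1,[-0.056,-0.64,-0.16],[0,0,0]],[-1,[-0.0573,-0.6533,-0.16],[0,0,0]]]'

```text
clock: 5.25
eef_pos: [0.4995, -0.1429, 0.2584]
orientation: [-3.14, -0.002, 2.969]
force: [-0.2, 0.7, -0.9]
opening: 0.535
grip_force: 61.5
```

Scaled: -0.205 m / 0.75 = -0.2733, -0.002 m / 0.75 = -0.0027.

>>> play_rows --series '[[-1,[0,-0.0133,0],[0,0,0]],[-1,[-0.0027,-0.0467,0],[0,0,0]],[-1,[-0.0053,-0.0933,0],[0,0,0]],[-1,[-0.0093,-0.14,0],[0,0,0]],[-1,[-0.012,-0.1867,0],[0,0,0]],[-1,[-0.0147,-0.2267,0],[0,0,0]],[-1,[-0.0173,-0.2533,0],[0,0,0]],[-1,[-0.018,-0.2733,0],[0,0,0]],[-1,[-0.018,-0.2733,0],[0,0,0]],[-1,[-0.018,-0.2733,0],[0,0,0]]]'

```text
clock: 6.25
eef_pos: [0.4815, -0.3423, 0.2587]
orientation: [3.14, -0.0, 2.976]
force: [-0.2, 0.8, -0.3]
opening: 0.533
grip_force: 61.6
```

```bash
python3 - <<'E'
from h import *
q=readout.sense(); print(q["eef_pos"],q["orientation"],q["force"],q["qpos"])
d=viewer.capture("wrist"); im=d["color"].copy()
for P in ([.481,-.343,.004],[.5327,.351,.098]): print(proj(d,[P]))
P=[[.481+a,-.343+b,.018] for a,b in ((.06,.08),(.06,-.08),(-.06,-.08),(-.06,.08))]
cv2.polylines(im,[proj(d,P).astype(int)],True,(0,0,255)); 
t=viewer.capture("top"); a=cv2.resize(t["color"][110:240,55:190],None,fx=2.2,fy=2.2)
o=np.zeros((384,800,3),np.uint8); o[:,:512]=im; o[:a.shape[0],512:512+288]=a[:,:288]
cv2.imwrite("pics/w2.png",o); cv2.imwrite("pics/topraw.png",t["color"])
E
```

```text
[ 0.48145778 -0.34226961  0.25868996] [ 3.13963750e+00 -3.38794977e-04  2.97608131e+00] [-0.22559138  0.78045764 -0.31859556] [ 0.26721037  0.41357953  0.47181693  1.39015671 -0.18853664  1.38337949
  2.14536454]
[[252.64125608 152.86588806]]
[[1116.33085785   96.94214491]]
```

View pics/w2.png

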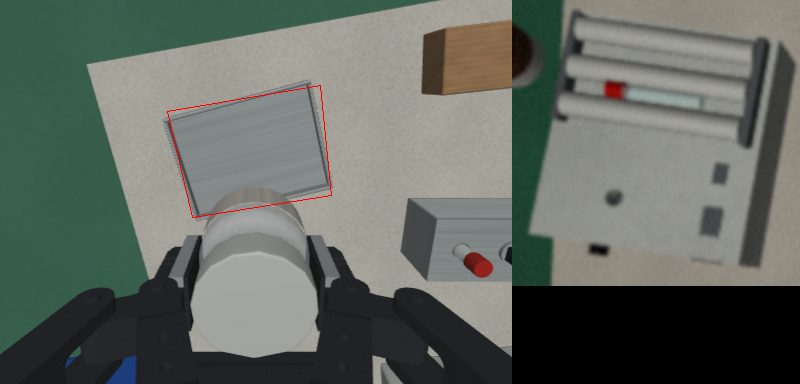

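The tray centre prediction (252,153) matches, and the well is now visible at mosaic (614,197). Next I'll lower the pot.

Scaled: 0.209 m / 0.75 = 0.2787, 0.208 m / 0.75 = 0.2773.

>>> play_rows --series '[[-1,[0,0,0.0267],[0,0,0]],[-1,[0,0,0.0667],[0,0,0]],[-1,[0,0,0.1133],[0,0,0]],[-1,[0,0,0.16],[0,0,0]],[-1,[0,0,0.2],[0,0,0]],[-1,[0,0,0.2333],[0,0,0]],[-1,[0,0,0.256],[0,0,0]],[-1,[0,0,0.2693],[0,0,0]],[-1,[0,0,0.2747],[0,0,0]],[-1,[0,0,0.2773],[0,0,0]],[-1,[0,0,0.2787],[0,0,0]],[-1,[0,0,0.2787],[0,0,0]]]'

```text
clock: 7.55
eef_pos: [0.4815, -0.3442, 0.0509]
orientation: [-3.141, 0.002, 2.975]
force: [-0.1, 0.7, -1.5]
opening: 0.539
grip_force: 61.6
```

```bash
python3 - <<'E'
from h import *
d=viewer.capture("top"); g=cv2.cvtColor(d["color"],cv2.COLOR_BGR2GRAY)
sub=np.zeros(g.shape,bool); sub[190:210,92:112]=1
n,l,st,c=cv2.connectedComponentsWithStats((sub&(g<105)).astype(np.uint8)); print(st[1:],c[1:]); 
w=np.where(sub,np.clip(135.-g,0,None),0); y,x=np.indices(g.shape); p=[(w*x).sum()/w.sum(),(w*y).sum()/w.sum()]; print(p,plane(d,p,.098),plane(d,c[1:],.098))
E
```

```text
[[ 98 197   7   7  42]] [[100.92857143 199.80952381]]
[np.float64(100.83814048184594), np.float64(199.65490329148287)] [[0.53284283 0.35203462 0.098     ]] [[0.53248532 0.351816   0.098     ]]
```

Well is about (0.5327, 0.3518). Next I'll creep the pot down.

Scaled: 0.004 m / 0.75 = 0.0053, 0.003 m / 0.75 = 0.004.

>>> play_rows --series '[[-1,[0,0,0.0013],[0,0,0]],[-1,[0,0,0.0027],[0,0,0]],[-1,[0,0,0.004],[0,0,0]],[-1,[0,0,0.0053],[0,0,0]],[-1,[0,0,0.0053],[0,0,0]]]'

```text
clock: 8.1
eef_pos: [0.481, -0.3439, 0.0473]
orientation: [3.141, 0.0, 2.974]
force: [-1.0, 2.4, 5.9]
opening: 0.536
grip_force: 62.3
```

Scaled: -0.2 m / 0.75 = -0.2667, -0.17 m / 0.75 = -0.2267.

>>> play_rows --series '[[0.3,[0,0,-0.0013],[0,0,0]],[0.5,[0,0,-0.0013],[0,0,0]],[1,[0,0,-0.0013],[0,0,0]],[1,[0,0,-0.0013],[0,0,0]],[1,[0,0,-0.0013],[0,0,0]],[1,[0,0,-0.0267],[0,0,0]],[1,[0,0,-0.0667],[0,0,0]],[1,[0,0,-0.12],[0,0,0]],[1,[0,0,-0.1733],[0,0,0]],[1,[0,0,-0.2267],[0,0,0]],[1,[0,0,-0.2667],[0,0,0]],[1,[0,0,-0.2667],[0,0,0]]]'

```text
clock: 9.3
eef_pos: [0.4831, -0.3461, 0.2516]
orientation: [-3.137, 0.01, 2.974]
force: [0.0, -0.3, -0.0]
opening: 1.001
grip_force: 0.0
```

```bash
python3 - <<'E'
from h import *
q=readout.sense(); print(q["eef_pos"],q["orientation"])
d=viewer.capture("wrist"); s=viewer.capture("scene")["color"]
b=cv2.resize(s[230:330,70:180],None,fx=2.6,fy=2.6,interpolation=cv2.INTER_CUBIC)
o=np.zeros((384,800,3),np.uint8); o[:,:512]=d["color"]; o[:260,512:798]=b; cv2.imwrite("pics/w3.png",o)
E
```

```text
[ 0.48305086 -0.34605679  0.25164536] [-3.13694126  0.01006778  2.97446449]
```

View pics/w3.png

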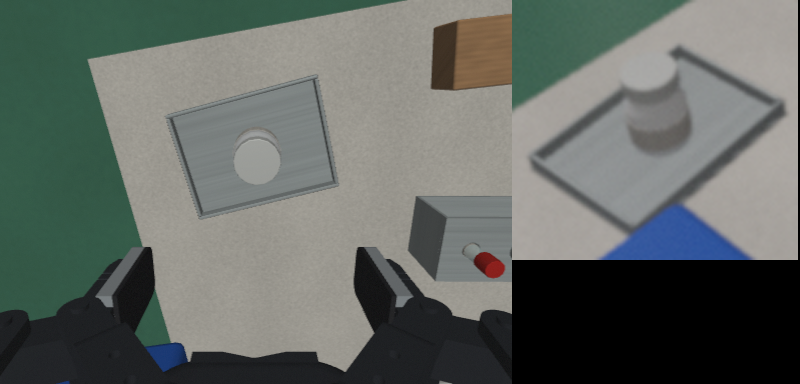

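The pot stands upright and let go near the tray centre in both views. Now to hover over the stylus, turned 90°.

Scaled: 0.264 m / 0.75 = 0.352, 0.257 m / 0.75 = 0.3427, 90.4 degrees / 180 = 0.5022.

>>> play_rows --series '[[1,[-0.004,0.0133,0],[0,0,0.0278]],[1,[-0.0107,0.04,0],[0,0,0.0667]],[1,[-0.0213,0.0733,0],[0,0,0.1056]],[1,[-0.0333,0.1067,0],[0,0,0.1444]],[1,[-0.0453,0.14,0],[0,0,0.1833]],[1,[-0.056,0.1733,0],[0,0,0.2222]],[1,[-0.0667,0.2067,0],[0,0,0.2611]],[1,[-0.0773,0.24,0],[0,0,0.3]],[1,[-0.088,0.2733,0],[0,0,0.3389]],[1,[-0.0973,0.3,0],[0,0,0.3778]],[1,[-0.1053,0.3267,0],[0,0,0.4167]],[1,[-0.1107,0.3427,0],[0,0,0.4556]],[1,[-0.1133,0.352,0],[0,0,0.4833]],[1,[-0.1133,0.352,0],[0,0,0.5022]],[1,[-0.1133,0.352,0],[0,0,0.5022]],[1,[-0.1133,0.352,0],[0,0,0.5022]]]'

```text
clock: 11.0
eef_pos: [0.6078, -0.0976, 0.2444]
orientation: [-3.139, 0.0, 1.398]
force: [0.2, 0.1, -0.6]
opening: 0.997
grip_force: 0.0
```

```bash
python3 - <<'E'
from h import *
q=readout.sense(); print(q["eef_pos"],q["orientation"],q["qpos"])
d=viewer.capture("wrist"); im=d["color"].copy(); g=cv2.cvtColor(im,cv2.COLOR_BGR2HSV)
p=proj(d,[[.610,-.097,.126],[.610,-.097,.072],[.610,-.097,.068]]); print(p)
for v in p: cv2.circle(im,tuple(int(a) for a in v),2,(0,255,0),-1)
cv2.imwrite("pics/w4.png",im)
E
```

```text
[ 0.60782349 -0.09762934  0.24441641] [-3.13867457e+00  4.14066343e-04  1.39751512e+00] [-0.32006064  0.52001052  0.71780659  1.34246159 -0.33689716  1.40462484
  0.21395595]
[[257.8174992  187.09295767]
 [257.33661593 169.45178802]
 [257.30740784 168.38027116]]
```

View pics/w4.png

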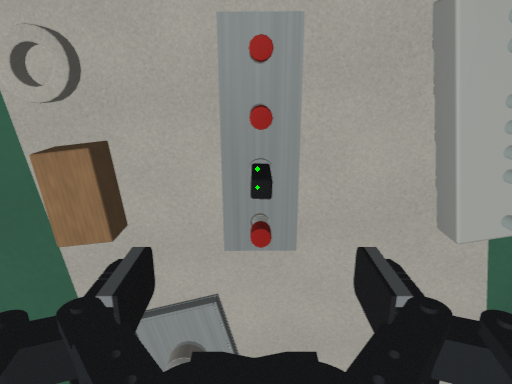

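The wrist view shows the stylus handle's top face around (262,188), spanning columns 251–272 and down to row 199, upright and aligned to the fingers. I'll refine the position.

```bash
python3 - <<'E'
from h import *
from scipy.spatial.transform import Rotation as R
q=readout.sense(); d=viewer.capture("wrist"); g=cv2.cvtColor(d["color"],cv2.COLOR_BGR2GRAY)
sub=np.zeros(g.shape,bool); sub[158:208,240:284]=1
m=(sub&(g<75)).astype(np.uint8); ys,xs=np.nonzero(m)
for r in range(160,204,3): a=xs[ys==r]; print(r,(a.min(),a.max()) if len(a) else None)
P=plane(d,[[251,199],[272,199],[261.5,188.5]],.126); print(P, np.linalg.norm(P[0]-P[1]))
Rm=R.from_euler("xyz",q["orientation"]).as_matrix(); print("shift",(np.array([P[2,0],P[2,1],.102])-q["eef_pos"])@Rm)
# well: mixer edge yaw
E
```

```text
160 None
163 (np.int64(253), np.int64(266))
166 (np.int64(252), np.int64(268))
169 (np.int64(251), np.int64(269))
172 (np.int64(251), np.int64(269))
175 (np.int64(251), np.int64(270))
178 (np.int64(251), np.int64(271))
181 (np.int64(251), np.int64(271))
184 (np.int64(251), np.int64(271))
187 (np.int64(251), np.int64(271))
190 (np.int64(251), np.int64(270))
193 (np.int64(251), np.int64(270))
196 (np.int64(251), np.int64(270))
199 None
202 None
[[ 0.6036242  -0.10560302  0.126     ]
 [ 0.61908785 -0.10830911  0.126     ]
 [ 0.61272635 -0.09885762  0.126     ]] 0.01569864801629825
shift [-0.00015428  0.00516821  0.14283745]
```

Scaled: 0.14 m / 0.75 = 0.1867, 0.0045 m / 0.75 = 0.006.

>>> play_rows --series '[[1,[0,0.006,0.04],[0,0,0]],[1,[0,0.006,0.0867],[0,0,0]],[1,[0,0.006,0.1333],[0,0,0]],[1,[0,0.006,0.1667],[0,0,0]],[1,[0,0.006,0.1867],[0,0,0]],[1,[0,0.006,0.1867],[0,0,0]],[1,[0,0.006,0.1867],[0,0,0]],[-1,[0,0.006,0.1867],[0,0,0]],[-1,[0,0.006,0.1867],[0,0,0]],[-1,[0,0.006,0.1867],[0,0,0]],[-1,[0,0.006,0.1867],[0,0,0]],[-1,[0,0.006,0.1867],[0,0,0]],[-1,[0,0.006,0.1867],[0,0,0]],[-1,[0,0.006,0.1867],[0,0,0]],[-1,[0,0.006,0.1867],[0,0,0]],[-1,[0,0.006,0.1867],[0,0,0]],[-1,[0,0.006,0.1867],[0,0,0]]]'

```text
clock: 12.8
eef_pos: [0.6134, -0.0984, 0.1064]
orientation: [3.141, -0.0, 1.397]
force: [-0.1, 1.3, 3.3]
opening: 0.179
grip_force: 58.4
```

>>> play_rows --series '[[-1,[0,0,-0.0133],[0,0,0]],[-1,[0,0,-0.04],[0,0,0]],[-1,[0,0,-0.08],[0,0,0]],[-1,[0,0,-0.1267],[0,0,0]],[-1,[0,0,-0.1733],[0,0,0]],[-1,[0,0,-0.2067],[0,0,0]],[-1,[0.0133,-0.0053,-0.22],[0,0,0]],[-1,[0.0467,-0.0173,-0.22],[0,0,0]],[-1,[0.0933,-0.0347,-0.22],[0,0,0]],[-1,[0.1467,-0.0533,-0.22],[0,0,0]],[-1,[0.2,-0.0733,-0.22],[0,0,0]],[-1,[0.2533,-0.092,-0.22],[0,0,0]],[-1,[0.3067,-0.112,-0.22],[0,0,0]],[-1,[0.36,-0.1307,-0.22],[0,0,0]],[-1,[0.4133,-0.1507,-0.22],[0,0,0]],[-1,[0.4667,-0.1707,-0.22],[0,0,0]],[-1,[0.5133,-0.1867,-0.22],[0,0,0]],[-1,[0.5467,-0.2,-0.22],[0,0,0]],[-1,[0.5667,-0.2067,-0.22],[0,0,0]],[-1,[0.5733,-0.2093,-0.22],[0,0,0]]]'

```text
clock: 14.8
eef_pos: [0.5312, 0.3547, 0.2695]
orientation: [-3.139, 0.001, 1.401]
force: [-0.5, 0.2, -0.1]
opening: 0.176
grip_force: 58.5
```

>>> play_rows --series '[[-1,[0,0,0],[0,0,0]],[-1,[0,0,0],[0,0,0]],[-1,[0,0,0],[0,0,0]]]'

```text
clock: 15.1
eef_pos: [0.5339, 0.3498, 0.2714]
orientation: [3.141, 0.001, 1.393]
force: [0.6, -0.8, -1.0]
opening: 0.177
grip_force: 58.5
```

```bash
python3 - <<'E'
from h import *
q=readout.sense(); print(q["eef_pos"],q["orientation"],q["qpos"],q["opening"],q["grip_force"])
d=viewer.capture("wrist"); im=d["color"].copy()
e=q["eef_pos"]; p=proj(d,[e-[0,0,.098],[.5327,.3518,.098],[*e[:2],.098]]); print(p)
for v,c in zip(p,((0,255,0),(0,0,255),(255,0,0))): cv2.circle(im,tuple(int(a) for a in v),2,c,-1)
s=viewer.capture("scene")["color"]; b=cv2.resize(s[60:180,290:410],(288,288),interpolation=cv2.INTER_CUBIC)
o=np.zeros((384,800,3),np.uint8); o[:,:512]=im; o[:288,512:]=b; cv2.imwrite("pics/w5.png",o)
E
```

```text
[0.53391247 0.34982621 0.27138334] [3.14077615e+00 6.93468075e-04 1.39300968e+00] [-0.98063246  0.53990969  0.63293058  1.21749383 -0.30929774  1.47824779
 -0.56732946] 0.17680036459807486 58.48322153091431
[[254.58176262 197.17856623]
 [252.63162504 168.36147484]
 [254.36191461 170.24369479]]
```

View pics/w5.png

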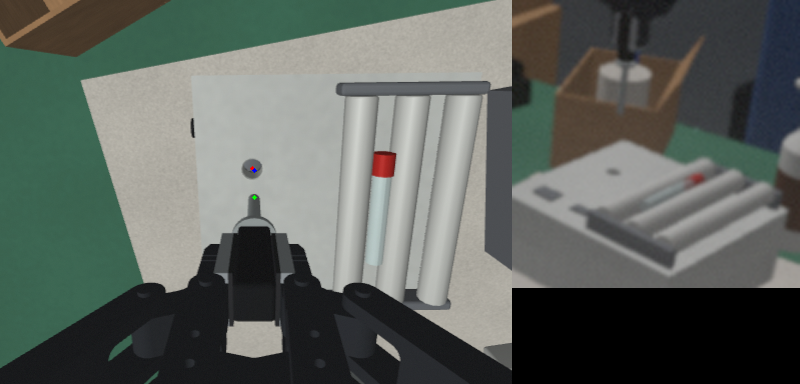

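The hole is centred at (252,168.5) where predicted, and the shaft tip at (254,196) also agrees. I'll settle and lower the tip to just above the deck.

Scaled: 0.062 m / 0.75 = 0.0827, 0.055 m / 0.75 = 0.0733.

>>> play_rows --series '[[-1,[0,0,0.0267],[0,0,0]],[-1,[0,0,0.0533],[0,0,0]],[-1,[0,0,0.0733],[0,0,0]],[-1,[0,0,0.0827],[0,0,0]],[-1,[0,0,0.0827],[0,0,0]],[-1,[0,0,0.0827],[0,0,0]]]'

```text
clock: 15.8
eef_pos: [0.5335, 0.3522, 0.2098]
orientation: [3.14, -0.001, 1.396]
force: [-0.3, 0.1, 0.1]
opening: 0.179
grip_force: 58.5
```

```bash
python3 - <<'E'
from h import *
from scipy.spatial.transform import Rotation as R
E=[];W=[]
for i in range(4):
    d=viewer.capture("wrist"); q=readout.sense(); E.append(q["eef_pos"]); im=d["color"]; W.append(proj(d,[[.5327,.3518,.098]])[0])
e=np.mean(E,0); print(np.array(E),np.array(W),q["force"])
Rm=R.from_euler("xyz",q["orientation"]).as_matrix(); print("shift",(np.array([.5327,.3518,.164])-e)@Rm)
p=proj(d,[e-[0,0,.098]])[0]; print(p)
c=p.astype(int); a=im[c[1]-70:c[1]+50,c[0]-80:c[0]+80].copy(); cv2.imwrite("pics/w6.png",cv2.resize(a,None,fx=4,fy=4)); print(c)
E
```

```text
[[0.53362992 0.35232388 0.21021381]
 [0.5336344  0.35241288 0.21027297]
 [0.53356966 0.3524572  0.21020505]
 [0.53344733 0.35247919 0.21006535]] [[253.49385009 191.9141461 ]
 [253.19919209 192.07612554]
 [253.17559172 192.17469516]
 [253.31117625 192.23040205]] [ 0.20260204 -0.32668523 -0.36021794]
shift [-0.00081976 -0.00081642  0.04618714]
[254.40816163 197.47001825]
[254 197]
```

View pics/w6.png

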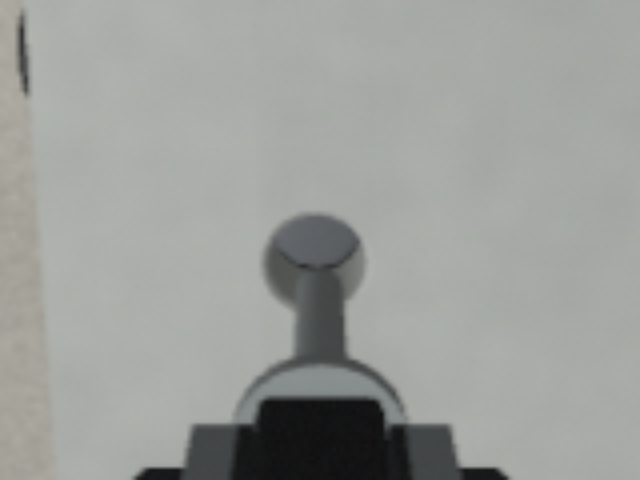

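The hole is at crop (315,262) and the shaft tip is over it at about (320,277), well within clearance. I'll descend into the hole with a small correction.

Scaled: 0.036 m / 0.75 = 0.048, -0.0008 m / 0.75 = -0.0011.

>>> play_rows --series '[[-1,[-0.0011,-0.0011,0.0067],[0,0,0]],[-1,[-0.0011,-0.0011,0.0187],[0,0,0]],[-1,[-0.0011,-0.0011,0.032],[0,0,0]],[-1,[-0.0011,-0.0011,0.0427],[0,0,0]],[-1,[-0.0011,-0.0011,0.048],[0,0,0]],[-1,[-0.0011,-0.0011,0.048],[0,0,0]],[-1,[-0.0011,-0.0011,0.048],[0,0,0]]]'

```text
clock: 16.7
eef_pos: [0.5321, 0.3517, 0.1731]
orientation: [3.141, -0.0, 1.397]
force: [0.6, -0.1, 0.0]
opening: 0.178
grip_force: 58.5
```

Scaled: 0.008 m / 0.75 = 0.0107, 0.006 m / 0.75 = 0.008.

>>> play_rows --series '[[-1,[0,0,0.0027],[0,0,0]],[-1,[0,0,0.0053],[0,0,0]],[-1,[0,0,0.008],[0,0,0]],[-1,[0,0,0.0107],[0,0,0]],[-1,[0,0,0.0107],[0,0,0]],[-1,[0,0,0.0107],[0,0,0]]]'

```text
clock: 17.3
eef_pos: [0.5325, 0.3518, 0.1658]
orientation: [3.14, -0.001, 1.397]
force: [-0.6, -0.2, 4.9]
opening: 0.177
grip_force: 58.9
```

Scaled: 0.004 m / 0.75 = 0.0053, 0.001 m / 0.75 = 0.0013.

>>> play_rows --series '[[-1,[0,0,0.0013],[0,0,0]],[-1,[0,0,0.0027],[0,0,0]],[-1,[0,0,0.004],[0,0,0]],[-1,[0,0,0.0053],[0,0,0]],[-1,[0,0,0.0053],[0,0,0]],[-1,[0,0,0.0053],[0,0,0]]]'

```text
clock: 17.9
eef_pos: [0.5326, 0.3518, 0.1641]
orientation: [3.14, -0.002, 1.397]
force: [-2.9, -1.1, 14.1]
opening: 0.18
grip_force: 60.4
```

The button is bottomed at 14 N. Holding it there.

>>> play_rows --series '[[-1,[0,0,0],[0,0,0]],[-1,[0,0,0],[0,0,0]],[-1,[0,0,0],[0,0,0]],[-1,[0,0,0],[0,0,0]],[-1,[0,0,0],[0,0,0]],[-1,[0,0,0],[0,0,0]],[-1,[0,0,0],[0,0,0]],[-1,[0,0,0],[0,0,0]],[-1,[0,0,0],[0,0,0]],[-1,[0,0,0],[0,0,0]],[-1,[0,0,0],[0,0,0]],[-1,[0,0,0],[0,0,0]],[-1,[0,0,0],[0,0,0]],[-1,[0,0,0],[0,0,0]],[-1,[0,0,0],[0,0,0]],[-1,[0,0,0],[0,0,0]],[-1,[0,0,0],[0,0,0]],[-1,[0,0,0],[0,0,0]],[-1,[0,0,0],[0,0,0]],[-1,[0,0,0],[0,0,0]]]'

```text
clock: 19.9
eef_pos: [0.5327, 0.3519, 0.1641]
orientation: [3.14, -0.002, 1.397]
force: [-2.5, -1.4, 14.6]
opening: 0.183
grip_force: 60.4
```

>>> play_rows --series '[[-1,[0,0,0],[0,0,0]],[-1,[0,0,0],[0,0,0]],[-1,[0,0,0],[0,0,0]],[-1,[0,0,0],[0,0,0]],[-1,[0,0,0],[0,0,0]],[-1,[0,0,0],[0,0,0]],[-1,[0,0,0],[0,0,0]],[-1,[0,0,0],[0,0,0]],[-1,[0,0,0],[0,0,0]],[-1,[0,0,0],[0,0,0]]]'

```text
clock: 20.9
eef_pos: [0.5326, 0.3519, 0.1641]
orientation: [3.14, -0.002, 1.397]
force: [-2.9, -0.8, 14.2]
opening: 0.179
grip_force: 60.4
```

```bash
python3 -c "
from cell import ticket
print(ticket.sign_off())"
```

```text
the job is handed in; nothing more can be done
None
```

The job is handed in, with no verdict returned: the pot was upright in the tray when last seen, and the gripped stylus held the reset button down at about 14 N for 3 s, at 20.9 s of the 64 s allowed.

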